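Shut and bolt the delivery case

TASK

Press the lid of the delivery case fully shut, slide the barrel bolt fully home through the lid's keeper, then turn its handle all the way down into the notch and let go. Leave the other things on the bench and the case where they are.

Things in the scene. Friction and masses are not known exactly. Their poses are not given: they have to be found in the camera images.
- case: Plywood delivery case, fixed; place and yaw vary. Origin on the table. Its frame, used below in mm: x away from the robot, along the bolt; y left; z up. Size x +-150, y -135 to 195. Left of y 67 a deck, top z 110, bears the steel barrel bolt (14 mm, axis along x at y 100, z 140, saddles 22 long, 34 wide, to z 163 at x -88 and 64); right of it the opening, a gift box inside, and the lid.
- rack_edge (a point): Middle of the 8 mm front bar of the wire rack over the case's left side: along x at y 90, z 325, from x -180 to 180; wires and goods behind it (y > 90), posts at x +-180, y 235. It blocks an upright gripper over the upright handle; a gripper leaning about 40 degrees, body to the lid side (-y), fingertips down and to +y, passes below it.
- hinge_line (a point): Middle of the lid's hinge line, which runs along the case's x at y -128, z 105.
- lid (a joint): Angle of the dark brown lid (296 x 190 x 10 mm, 0.5 kg), rad: 0 = shut flat, starts 0.6 to 1.0. Hinged on the case's right; the edge towards the bolt swings up. Stiff hinge: stays where left, takes about 2 to 8 N to push down anywhere from 90 mm off the hinge to the free edge. Shut, its top face is at z 110. The bolt enters the keeper only with the lid shut.
- lid_edge (a point): Middle of the lid's free edge, upper face, 190 mm from the hinge line; axes turn with the lid, z out of its upper face.
- keeper (a point): Centre of the hole (21 mm) of the steel keeper eye on the lid's free edge near the far end; eye 22 (x) x 37 (y) x 33 mm (z). With the lid shut it is on the bolt's line at case x 86, y 100, z 140.
- bolt (a joint): Travel of the steel bolt along the case's +x, m: starts 0 to 0.02; end stop 0.070 = fully home, through the keeper. The handle is opposite the notch's middle at 0.066. Friction about 3 N; stays where left.
- handle (a joint): Angle of the bolt's handle about the bolt's axis, rad: 0 = straight up, positive = tipped to the lid side (-y). Starts -0.03 to 0.15, limits -0.05 and 1.40. A straight 12 mm steel rod. Away from the notch the guard plate stops it at about 0.8; opposite the notch it goes down to 1.40. Takes 1 to 2 N at the knob; stays where left.
- knob (a point): Centre of the 26 mm steel ball at the handle's end, 70 mm from the bolt's axis, at case x = -30 + bolt travel. Upright: y 100, z 210; down in the notch: y 31, z 152. It can be pinched along the case's x to slide the bolt and to tip the handle over; it turns in the grip only with some slip, so press it down from above for the rest.
- notch (a point): Middle of the floor of the 20 mm wide notch (case x 36, y 70, z 130) in the 6 mm thick upright steel guard plate that stands beside the bolt on its lid side at y 70 (x -70 to 80, top z 158).
- tape: Roll of packing tape, 60 mm across, 24 mm high, lying on the case's deck near its robot-side end; leave alone. Origin at the centre of its underside.
- gift_small: Small brown gift box 100 x 80 x 35 mm on the table; leave alone. Origin at the centre of its underside.
- gift_flat: Flat brown gift box 160 x 110 x 25 mm on the table; leave alone. Origin at the centre of its underside.
- stapler: Stapler, 130 x 34 x 45 mm; leave alone. Origin at the centre of its underside.
- pen_cup: Grey pen cup, 76 mm across, 95 mm high; leave alone. Origin at the centre of its underside.
- glue: White glue bottle, 52 mm across, 120 mm high; leave alone. Origin at the centre of its underside.
- card_block: Block of paper cards, 90 x 60 x 30 mm, on the table; leave alone. Origin at the centre of its underside.

How it is judged (in metres and radians):
On the way, in this order (a step that is already met when the one before it is completed fails the run):
1. the lid is fully shut (within 0.05 rad) with the bolt still drawn back (less than 35 mm travel) (value of joint lid below 0.05 rad and value of joint bolt below 0.035 m), for 0.2 s.
2. the bolt is fully home (at least 60 of 70 mm) with the lid shut and the handle not yet down (under 0.95 rad) (value of joint lid below 0.05 rad and value of joint bolt above 0.06 m and value of joint handle below 0.95 rad), for 0.02 s.
At the end, for the whole second after the job is handed in: The lid is shut (within 0.05 rad), the bolt is home (at least 60 mm of its 70 mm travel), its handle lies down in the notch (at least 1.20 of 1.40 rad), all are at rest and let go, and the other things have not been moved by more than 30 mm (value of joint lid below 0.05 rad and value of joint bolt above 0.06 m and value of joint handle above 1.2 rad and velocity of joint lid between -0.05 and 0.05 rad/s and velocity of joint bolt between -0.01 and 0.01 m/s and velocity of joint handle between -0.1 and 0.1 rad/s); the robot touches nothing.
It fails at once if one of the other things on the bench or the case is moved by more than 30 mm (distance of any of tape, gift_small, gift_flat, stapler, pen_cup, glue, card_block from where it was at the start of the episode above 0.03 m).
It also fails if it takes over 51 s, if anything falls off the work surface, if the arm or the gripper's body presses on something with over 40 N, if the wrist force passes 120 N, or if a joint passes its speed limit or range.

ROBOT

A 6-joint arm with a two-finger parallel gripper is mounted at the origin on the work surface. World frame = base frame: x ahead of the robot, y to its left, z up, the work surface at z = 0. Lengths are in mm, angles in rad, forces in N, time in s.
With the tool pointing down it reaches from about 275 to 750 mm from the base axis. Payload 10.2 kg.
Tool frame: the origin (TCP) lies midway between the tips of the shut fingers; the grasp point (between the pads) lies 19 mm behind it; z points along the fingers, y is the line along which they close (so a half turn about z gives the same grasp; the last joint's range is limited). The gripper opens to 85 mm and grips with 20 to 120 N. Pads are 22 mm wide; open, the fingers measure 114 mm over their backs; the gripper's body (76 mm by 85 mm) begins 54 mm behind the grasp point. The pads swing forward as they close: fully open they stand 13 mm farther back than shut.
Start: joints at [-1.388, 0.313, 1.498, -0, 1.331, -0.223], TCP at [207.234, -482.375, 231.294] pointing down, gripper open.
Joint ranges: [-2.94, 2.94], [-0.97, 2.17], [0.19, 2.56], [-1.23, 4.37], [0.02, 3.11], [-2.88, 2.88]. Speed limits (rad/s): [2.39, 2.39, 3.01, 3.14, 3.14, 3.14].

INTERFACE

Orientations are given as a unit quaternion [w, x, y, z].
In Python, from rig import ctrl gives the robot as it stands.
- The arm moves only by the tool send_rows, never from a script. Its argument "targets" is a list of rows, each a list of 7 numbers: the closure, from -1 (fully open) to 1 (shut), so that 0 is half open, then the shift along the tool's x, y, z in m, then the turn, a rotation vector about the tool's x, y, z in rad. In form: [[claw, dx, dy, dz, ax, ay, az], ...]. A call has exactly 10 rows; each row shifts and turns the commanded pose from where the row before left it, along the tool's axes as they then stand; what a row does not reach is not made up. A row lasts 1/8 s, in which the tool goes at most 62.5 mm and 10.7 degrees, less where a joint would pass 70% of its speed; a pose out of reach is approached as far as the arm can. A call with a gripper value outside its range is refused whole. The fingers move at their own pace and stop on an object; "squeeze" is the grip in N (left out, the last holds). Time passes only in rows, so rows that do not move let the fingers close, or fill a call up. It gives the time, the measured TCP pose, the force, the opening and the grip force at its end, in the units of the state.
- ctrl.sense(): the state, without advancing time (a new reading comes with each control period).
- ctrl.capture(name): name is "side" or "top" or "wrist"; returns a dict with "img" (420x560x3 uint8, red, green, blue), "camera_matrix" (3x3 intrinsics, pixels), "k1" (the pictures are not rectified: a ray, as slopes to the right and down, at radius r is drawn at 1 + k1 r^2 times it, then the intrinsics apply), "R" (3x3) and "t" (3): a world point X has camera coordinates R X + t. Camera axes: x right, y down, z forward; pixel columns grow to the right and rows downward; lengths in mm; the calibration is good to about 2 mm. A picture is of the moment at which its call begins. There is no depth.
- ctrl.finish_job(): hands the job in; it is judged then, once.
Trained networks look in a picture, given as the dict that the camera call returned (one of the last four; its "shot" number tells which), for a name from the list of things; names that differ only in an ending like _2 or _b are one class to them, and where a whole thing is asked for, a point or a joint stands for the part that bears it (a point fixed in the world has none). Each returns a list of dicts, best first, with "score" (0 to 1); they miss things now and then, are a little off and sometimes report something else, mostly with a low value. They report only what shows in the picture. A call takes as long as a camera call.
- ctrl.boxes_of(query, picture): "extent" ([left, top, width, height] in pixels, round what is visible of it).
- ctrl.landmark_of(query, picture): "point" ([column, row] in pixels: a listed point, or the origin of a listed thing).
The state is a dict: "time_s": time; "joints": joint angles; "dq": joint speeds; "tau": joint torques, N m; "eef_pos": TCP position; "ee_rot": TCP orientation; "force": force on the tool from outside, world axes, zero at the start; "wrist_torque": the same for the moment, N m; "grip_width": opening from 0.0 (shut) to 1.0 (fully open); "grip_force": force on a finger pad.
Only numpy, scipy, OpenCV 4.12 (cv2) and the standard library are available. Lean on these libraries where they do the work, as an engineer would, in place of code of your own. Each camera call takes 0.05 s, during which the arm holds its last target. There are 200 camera calls.

## Working session

There is one attempt and no reset: what is moved stays moved. The work goes in short steps, Python scripts to look and compute and a tool call to move; the robot and the scene stay as the last step left them, time stands still between calls to the robot, and variables do not carry over. Pictures are saved under pics/ and viewed, at most 10 in all, crops included, and the job is handed in when it is done.

Besides the shell and the picture viewer there is one more tool, called after ">>>" in YAML: its name, and indented under it one key for each argument. send_rows: Moves the arm, as the interface text tells. Its arguments: {"type":"object","properties":{"targets":{"type":"array"},"squeeze":{"type":"number"}},"required":["targets"]}

```bash
mkdir -p pics; ls
cat > h.py <<'E'
import numpy as np, cv2
from scipy.optimize import least_squares
from scipy.spatial.transform import Rotation as Ro
from rig import ctrl
def proj(c,X):
    p=(np.atleast_2d(X)@np.array(c["R"]).T)+np.array(c["t"]); s=p[:,:2]/p[:,2:]
    s=s*(1+c["k1"]*(s**2).sum(1,keepdims=True)); K=np.array(c["camera_matrix"])
    return s@K[:2,:2].T+K[:2,2]
def save(c,n): cv2.imwrite(f"pics/{n}.png",c["img"][:,:,::-1])
E
python3 - <<'E'
from h import *
import pickle
print(ctrl.sense())
D={}
for n in("side","top"):
    c=ctrl.capture(n); save(c,n+"0"); D[n]=c; pr={}
    print(n,c["k1"],np.round(c["R"],2).tolist(),np.round(c["t"]),c["camera_matrix"])
    for q in("case","rack_edge","hinge_line","lid_edge","keeper","knob","notch","tape","glue","pen_cup","stapler","gift_small","gift_flat","card_block"):
        r=ctrl.landmark_of(q,c); print(n,q,[(np.round(a["point"],1).tolist(),round(a["score"],2)) for a in r[:2]])
        pr[q]=r[:2]
    D[n]=(c,pr)
pickle.dump(D,open("d0.pkl","wb"))
a=cv2.imread("pics/side0.png");b=cv2.imread("pics/top0.png")
E
```

```text
pics
{'time_s': 0.0, 'joints': array([-1.38836549e+00,  3.13486017e-01,  1.49845758e+00, -8.94358737e-06,
        1.33098782e+00, -2.23366042e-01]), 'dq': array([-0.00076613, -0.0001816 , -0.0004609 , -0.00013886,  0.00048746,
        0.00121225]), 'tau': array([ 1.03205981e-03, -4.12263787e+01, -2.59748447e+01, -1.58124249e-05,
        4.16958559e-03, -8.05302022e-06]), 'eef_pos': array([ 207.19882769, -482.0990573 ,  230.70892844]), 'ee_rot': array([-6.69329385e-04,  9.79486197e-01,  2.01510155e-01,  9.35745569e-06]), 'force': array([ 0.53960732, -0.8910867 ,  0.51827988]), 'wrist_torque': array([-0.03149039, -0.01497376, -0.01034347]), 'grip_force': 0.0, 'grip_width': 1.0043080744408537}
side -0.09134232992454237 [[-0.12, -0.99, 0.01], [-0.67, 0.07, -0.74], [0.73, -0.1, -0.67]] [-13. 458. 818.] [[421.4642346    0.         280.9561242 ]
 [  0.         421.4642346  212.35256598]
 [  0.           0.           1.        ]]
side case [([274.0, 238.8], 0.62), ([218.9, 236.7], 0.51)]
side rack_edge [([238.5, 146.9], 0.72)]
side hinge_line [([318.3, 205.7], 0.88)]
side lid_edge [([274.0, 
[... 708 characters left out ...]
se [([263.8, 197.3], 0.77), ([241.2, 175.2], 0.69)]
top rack_edge [([231.5, 171.2], 0.85), ([165.7, 279.1], 0.32)]
top hinge_line [([303.7, 183.2], 0.76)]
top lid_edge [([272.1, 175.7], 0.94), ([368.1, 172.0], 0.46)]
top keeper [([268.5, 139.7], 0.69), ([358.1, 245.9], 0.6)]
top knob [([231.8, 193.3], 0.48)]
top notch [([241.9, 175.6], 0.77)]
top tape [([217.6, 222.6], 0.57)]
top glue [([370.6, 173.6], 0.66), ([230.8, 191.3], 0.3)]
top pen_cup [([380.1, 192.2], 0.65)]
top stapler [([356.8, 245.1], 0.63)]
top gift_small [([335.0, 274.6], 0.94), ([266.9, 137.2], 0.35)]
top gift_flat [([349.3, 200.8], 0.61), ([304.5, 188.0], 0.26)]
top card_block [([167.0, 279.0], 0.92), ([214.3, 221.7], 0.69)]
```

```bash
cat >> h.py <<'E'
def case2w(p,P):
    c,s=np.cos(p[2]),np.sin(p[2]); P=np.atleast_2d(P).astype(float)
    return np.c_[p[0]+c*P[:,0]-s*P[:,1],p[1]+s*P[:,0]+c*P[:,1],P[:,2]]
def rl(a,y,z): # lid-shut coords -> turned
    dy,dz=y+128,z-105; return -128+dy*np.cos(a)-dz*np.sin(a),105+dy*np.sin(a)+dz*np.cos(a)
def pts(q): # q: x,y(mm),yaw,lid,bolt(mm),handle
    x,y,w,a,b,h=q
    return dict(case=(0,0,0),rack_edge=(0,90,325),hinge_line=(0,-128,105),lid_edge=(0,*rl(a,62,110)),keeper=(86,*rl(a,100,140)),
      knob=(-30+b,100-70*np.sin(h),140+70*np.cos(h)),notch=(36,70,130))
E
python3 - <<'E'
from h import *
import pickle
D=pickle.load(open("d0.pkl","rb"))
names=["rack_edge","hinge_line","lid_edge","keeper","knob","notch","case"]
def res(q,full=False):
    P=pts(q); o=[]
    for n,(c,pr) in D.items():
        for k in names:
            if not pr[k]: continue
            if k=="case" : continue
            r=proj(c,case2w(q,[P[k]]))[0]-pr[k][0]["point"]; o.append(r)
            if full: print(n,k,np.round(r,1))
    return np.array(o).ravel()
for w in(-.3,0,.3):
    s=least_squares(res,[550,50,w,.8,10,.05],x_scale=[50,50,.2,.3,10,.1],loss="soft_l1",f_scale=2,bounds=([200,-400,-1,.5,-3,-.06],[900,500,1,1.1,23,.17])); print(s.cost,s.x.round(3))
res(s.x,True); np.save("q.npy",s.x)
for n,(c,pr) in D.items():
    im=cv2.resize(c["img"][:,:,::-1],None,fx=2,fy=2)
    for k,P in pts(s.x).items():
        u=proj(c,case2w(s.x,[P]))[0]*2; cv2.circle(im,tuple(int(v) for v in u),3,(0,255,0),-1)
    C=case2w(s.x,[(x,y,110) for x,y in((-150,-135),(150,-135),(150,195),(-150,195))])
    cv2.polylines(im,[(proj(c,C)*2).astype(int)],True,(255,0,255),1)
    x0,y0=(200,180) if n=="side" else (250,150)
    cv2.imwrite(f"pics/{n}_ov.png",im[y0:y0+560,x0:x0+700])
E
```

```text
157.03593551976385 [ 5.72666e+02 -6.14700e+01  6.10000e-02  8.64000e-01 -2.65200e+00
  4.40000e-02]
157.03593551933102 [ 5.72666e+02 -6.14700e+01  6.10000e-02  8.64000e-01 -2.65200e+00
  4.40000e-02]
157.03593551944073 [ 5.72666e+02 -6.14700e+01  6.10000e-02  8.64000e-01 -2.65200e+00
  4.40000e-02]
side rack_edge [-0.8 -1.2]
side hinge_line [ 0.6 -1.2]
side lid_edge [  3.7 -71. ]
side keeper [0.3 0.1]
side knob [-0.6 -0.1]
side notch [0.3 0.6]
top rack_edge [-1.2  0.1]
top hinge_line [3.4 1.8]
top lid_edge [-3.1  0.1]
top keeper [-2.5 -0. ]
top knob [0.7 0.1]
top notch [0.6 0.6]
```

View pics/side_ov.png

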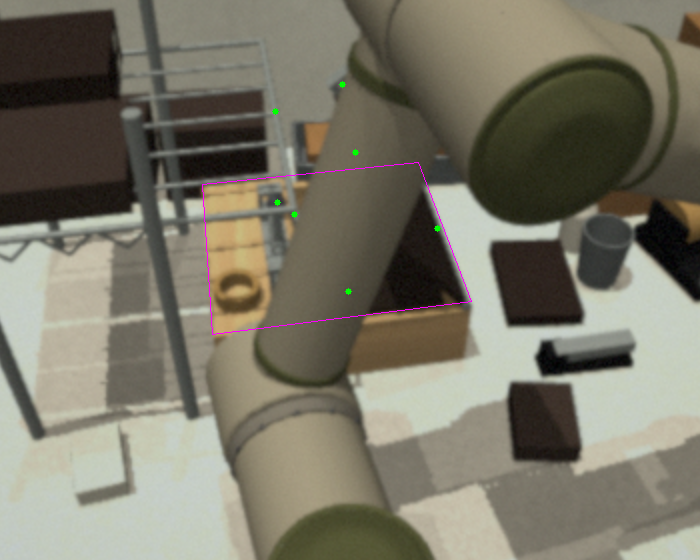

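View pics/top_ov.png

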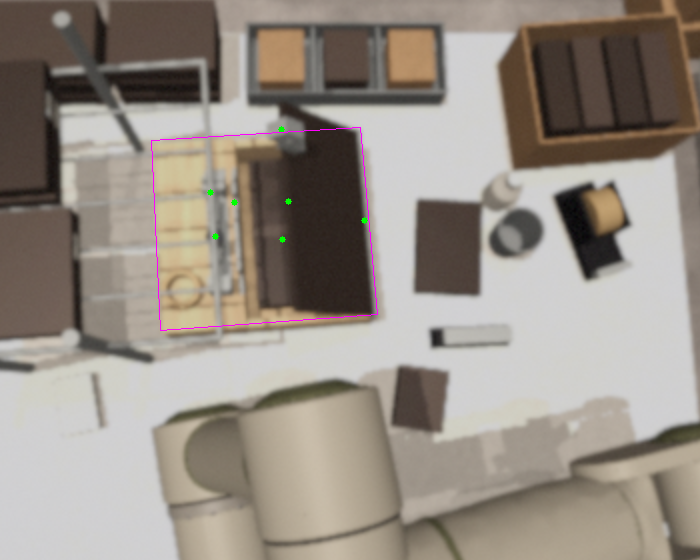

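The overlay matches the case, hinge, knob, notch and rack bar. The case sits at about (573, −61) mm with yaw 0.06, the lid at about 0.86 rad and the bolt near 0. In the side view the arm hides the lid edge. Next I'll plan the approach for pressing the lid.

```bash
cat >> h.py <<'E'
def orient(q,lean): # tool y=+case x, lean: body to -y
    s,c=np.sin(lean),np.cos(lean)
    M=np.c_[[0,c,s],[1,0,0],[0,s,-c]]
    return Ro.from_euler("z",q[2])*Ro.from_matrix(M)
def plan(q,way,start=None):
    """way: list of (case tcp xyz mm, lean, rows, claw); prints rows"""
    if start is None:
        st=ctrl.sense(); w=st["ee_rot"]; p=np.array(st["eef_pos"]); R=Ro.from_quat([w[1],w[2],w[3],w[0]])
    else: p,R=start
    for X,lean,n,claw in way:
        p1=case2w(q,[X])[0]; R1=orient(q,lean); rv=(R.inv()*R1).as_rotvec(); p0,R0=p,R
        for i in range(1,n+1):
            t=p0+(p1-p0)*i/n; d=R.inv().apply(t-p)/1000; rr=rv/n
            d=d.round(4);rr=rr.round(3)
            print([claw,*d.tolist(),*rr.tolist()]); p=p+R.apply(d)*1000; R=R*Ro.from_rotvec(rr)
        print("--",p.round(1))
    return p,R
E
python3 - <<'E'
from h import *
q=np.load("q.npy")
plan(q,[((-30,-60,330),0,12,1),((-30,-20,310),0,2,1),((-30,-20,230),0,6,1)])
E
```

```text
[1, 0.0378, -0.0163, -0.0082, -0.0, -0.0, -0.102]
[1, 0.0392, -0.0125, -0.0082, -0.0, -0.0, -0.102]
[1, 0.0403, -0.0083, -0.0083, -0.0, -0.0, -0.102]
[1, 0.041, -0.0042, -0.0082, -0.0, -0.0, -0.102]
[1, 0.0412, -0.0, -0.0082, -0.0, -0.0, -0.102]
[1, 0.0409, 0.0042, -0.0082, -0.0, -0.0, -0.102]
[1, 0.0403, 0.0083, -0.0083, -0.0, -0.0, -0.102]
[1, 0.0393, 0.0124, -0.0082, -0.0, -0.0, -0.102]
[1, 0.0378, 0.0163, -0.0082, -0.0, -0.0, -0.102]
[1, 0.0359, 0.0201, -0.0082, -0.0, -0.0, -0.102]
[1, 0.0337, 0.0236, -0.0083, -0.0, -0.0, -0.102]
[1, 0.0311, 0.027, -0.0082, -0.0, -0.0, -0.102]
-- [ 546.4 -123.2  330. ]
[1, 0.02, -0.0, 0.01, -0.0, -0.0, -0.001]
[1, 0.02, -0.0001, 0.01, -0.0, -0.0, -0.001]
-- [543.9 -83.3 310. ]
[1, 0.0, 0.0, 0.0133, -0.0, -0.0, -0.0]
[1, 0.0, 0.0, 0.0134, -0.0, -0.0, -0.0]
[1, 0.0, 0.0, 0.0133, -0.0, -0.0, -0.0]
[1, 0.0, 0.0, 0.0133, -0.0, -0.0, -0.0]
[1, 0.0, 0.0, 0.0134, -0.0, -0.0, -0.0]
[1, 0.0, 0.0, 0.0133, -0.0, -0.0, -0.0]
-- [543.9 -83.3 230. ]
```

>>> send_rows:
  targets:
    - [1, 0.038, -0.016, -0.008, 0, 0, -0.102]
    - [1, 0.039, -0.0125, -0.008, 0, 0, -0.102]
    - [1, 0.04, -0.008, -0.008, 0, 0, -0.102]
    - [1, 0.041, -0.004, -0.008, 0, 0, -0.102]
    - [1, 0.041, 0, -0.008, 0, 0, -0.102]
    - [1, 0.041, 0.004, -0.008, 0, 0, -0.102]
    - [1, 0.04, 0.008, -0.008, 0, 0, -0.102]
    - [1, 0.039, 0.0125, -0.008, 0, 0, -0.102]
    - [1, 0.038, 0.016, -0.008, 0, 0, -0.102]
    - [1, 0.036, 0.02, -0.008, 0, 0, -0.102]
  squeeze: 40

```text
time_s: 2.75
eef_pos: [489.9, -182.7, 311.7]
ee_rot: [0.0, 0.755, 0.655, 0.0]
force: [0.2, 0.6, -0.0]
grip_width: -0.005
grip_force: 0.0
```

>>> send_rows:
  targets:
    - [1, 0.034, 0.024, -0.008, 0, 0, -0.102]
    - [1, 0.031, 0.027, -0.008, 0, 0, -0.102]
    - [1, 0.02, 0, 0.01, 0, 0, 0]
    - [1, 0.02, 0, 0.01, 0, 0, 0]
    - [1, 0, 0, 0.015, 0, 0, 0]
    - [1, 0, 0, 0.015, 0, 0, 0]
    - [1, 0, 0, 0.015, 0, 0, 0]
    - [1, 0, 0, 0.015, 0, 0, 0]
    - [1, 0, 0, 0, 0, 0, 0]
    - [1, 0, 0, 0, 0, 0, 0]

```text
time_s: 4.0
eef_pos: [543.8, -84.1, 247.6]
ee_rot: [0.0, 0.686, 0.728, 0.0]
force: [0.6, -0.1, 0.8]
grip_width: -0.004
grip_force: 0.0
```

>>> send_rows:
  targets:
    - [1, 0, 0, 0.014, 0, 0, 0]
    - [1, 0, 0, 0.014, 0, 0, 0]
    - [1, 0, 0, 0.014, 0, 0, 0]
    - [1, 0, 0, 0.014, 0, 0, 0]
    - [1, 0, 0, 0.014, 0, 0, 0]
    - [1, 0, 0, 0.014, 0, 0, 0]
    - [1, 0, 0, 0.014, 0, 0, 0]
    - [1, 0, 0, 0.014, 0, 0, 0]
    - [1, 0, 0, 0.01, 0, 0, 0]
    - [1, 0, 0, 0, 0, 0, 0]

```text
time_s: 5.25
eef_pos: [543.2, -83.9, 124.2]
ee_rot: [-0.001, 0.686, 0.728, -0.001]
force: [-0.1, 0.4, -0.5]
grip_width: 0.005
grip_force: 0.0
```

>>> send_rows:
  targets:
    - [1, 0, 0, 0.006, 0, 0, 0]
    - [1, 0, 0, 0.004, 0, 0, 0]
    - [1, 0, 0, 0.003, 0, 0, 0]
    - [1, 0, 0, 0.001, 0, 0, 0]
    - [1, 0, 0, 0, 0, 0, 0]
    - [1, 0, 0, 0, 0, 0, 0]
    - [1, 0, 0, 0, 0, 0, 0]
    - [1, 0, 0, 0, 0, 0, 0]
    - [1, 0, 0, 0, 0, 0, 0]
    - [1, 0, 0, 0, 0, 0, 0]

```text
time_s: 6.5
eef_pos: [543.7, -84.0, 111.3]
ee_rot: [-0.0, 0.686, 0.728, -0.0]
force: [0.2, -0.1, -0.0]
grip_width: -0.002
grip_force: 0.0
```

Run:
```python
from h import *
q=np.load("q.npy")
ims=[]
for n in("side","top"):
    c=ctrl.capture(n)
    for k in("lid_edge","keeper","knob","notch"):
        print(n,k,[(np.round(a["point"],1).tolist(),round(a["score"],2)) for a in ctrl.landmark_of(k,c)[:2]], proj(c,case2w(q,[pts([*q[:3],0,q[4],q[5]])[k]])).round(1))
    im=c["img"][:,:,::-1]
    u=proj(c,case2w(q,[(0,20,130)]))[0].astype(int)
    im=im[max(0,u[1]-110):u[1]+110,max(0,u[0]-140):u[0]+140]; ims.append(cv2.resize(im,(390,306)))
cv2.imwrite("pics/a1.png",np.hstack(ims))
```

```text
side lid_edge [([251.0, 212.5], 0.73)] [[252.1 210.6]]
side keeper [([235.1, 182.6], 0.62)] [[234.5 184.2]]
side knob [([367.2, 234.1], 0.74), ([236.9, 192.8], 0.47)] [[238.8 191.4]]
side notch [([245.8, 198.2], 0.61), ([398.7, 228.0], 0.2)] [[247.3 197. ]]
top lid_edge [] [[246.2 188.9]]
top keeper [([229.9, 160.1], 0.75), ([231.4, 191.3], 0.33)] [[231.4 160.1]]
top knob [([229.6, 193.3], 0.59), ([215.7, 219.3], 0.22)] [[232.5 193.4]]
top notch [([241.5, 175.1], 0.63)] [[242.5 176.2]]
```

View pics/a1.png

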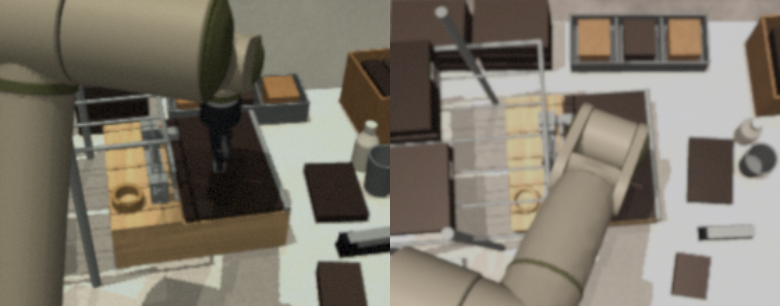

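The pictures show the lid almost flat, with the keeper at side (235,183), within 2 px of where it should be when shut. I'll press a little more.

>>> send_rows:
  targets:
    - [1, 0, 0, 0.002, 0, 0, 0]
    - [1, 0, 0, 0.002, 0, 0, 0]
    - [1, 0, 0, 0.001, 0, 0, 0]
    - [1, 0, 0, 0, 0, 0, 0]
    - [1, 0, 0, 0, 0, 0, 0]
    - [1, 0, 0, 0, 0, 0, 0]
    - [1, 0, 0, 0, 0, 0, 0]
    - [1, 0, 0, 0, 0, 0, 0]
    - [1, 0, 0, 0, 0, 0, 0]
    - [1, 0, 0, 0, 0, 0, 0]

```text
time_s: 8.25
eef_pos: [544.0, -84.0, 109.8]
ee_rot: [0.001, 0.686, 0.728, 0.0]
force: [-12.7, 4.0, 31.4]
grip_width: 0.002
grip_force: 15.7
```

Run:
```python
from h import *
q=np.load("q.npy")
print(ctrl.sense()["joints"].round(3))
plan(q,[((-30,-20,180),0.0,3,1),((-30,-20,270),0.78,10,-1)])
```

```text
[-0.366  0.49   1.577 -0.     1.072 -0.425]
[1, 0.0002, 0.0, -0.0234, 0.001, 0.0, -0.001]
[1, 0.0002, 0.0001, -0.0234, 0.001, 0.0, -0.001]
[1, 0.0002, -0.0, -0.0234, 0.001, 0.0, -0.001]
-- [544.  -83.3 180. ]
[-1, -0.0, -0.0, -0.009, -0.0, 0.078, 0.0]
[-1, 0.0007, -0.0, -0.009, -0.0, 0.078, 0.0]
[-1, 0.0014, -0.0, -0.0089, -0.0, 0.078, 0.0]
[-1, 0.0021, -0.0001, -0.0087, -0.0, 0.078, 0.0]
[-1, 0.0027, 0.0, -0.0086, -0.0, 0.078, 0.0]
[-1, 0.0034, 0.0, -0.0083, -0.0, 0.078, 0.0]
[-1, 0.0041, -0.0, -0.0081, -0.0, 0.078, 0.0]
[-1, 0.0046, -0.0, -0.0077, -0.0, 0.078, 0.0]
[-1, 0.0053, -0.0, -0.0073, -0.0, 0.078, 0.0]
[-1, 0.0058, -0.0, -0.0069, -0.0, 0.078, 0.0]
-- [544.  -83.3 270. ]
```

The lid is shut: z is 109.8 with 31 N of contact force. Next I'll lift and lean.

>>> send_rows:
  targets:
    - [1, 0, 0, -0.02, 0, 0, 0]
    - [1, 0, 0, -0.03, 0, 0, 0]
    - [-0.3, 0, 0, -0.03, 0, 0.078, 0]
    - [-0.3, 0.001, 0, -0.01, 0, 0.078, 0]
    - [-0.3, 0.002, 0, -0.01, 0, 0.078, 0]
    - [-0.3, 0.003, 0, -0.009, 0, 0.078, 0]
    - [-0.3, 0.003, 0, -0.009, 0, 0.078, 0]
    - [-0.3, 0.004, 0, -0.009, 0, 0.078, 0]
    - [-0.3, 0.005, 0, -0.008, 0, 0.078, 0]
    - [-0.3, 0.006, 0, -0.008, 0, 0.078, 0]

```text
time_s: 9.5
eef_pos: [543.5, -80.4, 254.8]
ee_rot: [-0.224, 0.653, 0.692, 0.211]
force: [0.7, 0.4, -0.3]
grip_width: 0.649
grip_force: 0.0
```

Run:
```python
from h import *
import pickle
q=np.load("q.npy")
s=ctrl.sense(); print(s["joints"].round(3),s["eef_pos"].round(1),s["ee_rot"].round(3))
C={}
for n in("side","top","wrist"):
    c=ctrl.capture(n); save(c,n+"2"); C[n]=c
    for k in("lid_edge","keeper","knob","notch","rack_edge","handle"):
        print(n,k,[(np.round(a["point"],1).tolist(),round(a["score"],2)) for a in ctrl.landmark_of(k,c)[:2]] if k!="handle" else ctrl.boxes_of(k,c)[:1], proj(c,case2w(q,[pts([*q[:3],0,q[4],q[5]])[k if k!="handle" else "knob"]])).round(1))
pickle.dump(C,open("d2.pkl","wb"))
```

```text
[-0.59   0.493  1.301  0.493  1.737 -0.664] [543.5 -80.4 254.8] [-0.224  0.653  0.692  0.211]
side lid_edge [([249.0, 212.1], 0.84)] [[252.1 210.6]]
side keeper [([232.0, 184.2], 0.71)] [[234.5 184.2]]
side knob [([237.3, 190.5], 0.69), ([386.0, 212.0], 0.16)] [[238.8 191.4]]
side notch [([246.7, 200.3], 0.89), ([385.1, 212.0], 0.47)] [[247.3 197. ]]
side rack_edge [([237.7, 146.4], 0.84), ([321.1, 204.1], 0.39)] [[237.7 145.7]]
side handle [{'extent': [235.0, 187.6, 8.7, 26.8], 'score': 0.56}] [[238.8 191.4]]
top lid_edge [([247.6, 188.0], 0.86), ([347.7, 202.3], 0.54)] [[246.2 188.9]]
top keeper [([241.7, 174.9], 0.74), ([232.2, 163.6], 0.62)] [[231.4 160.1]]
top knob [([231.2, 192.1], 0.61)] [[232.5 193.4]]
top notch [([241.5, 176.4], 0.6)] [[242.5 176.2]]
top rack_edge [([231.4, 169.3], 0.62), ([266.6, 197.9], 0.62)] [[230.3 171.3]]
top handle [{'extent': [234.7, 189.5, 3.3, 11.8], 'score': 0.46}] [[232.5 193.4]]
wrist lid_edge [([305.7, 209.1], 0.64)] [[307.  211.2]]
wrist keeper [([395.5, 161.9], 0.92)] [[399.  163.3]]
wrist knob [([276.1, 123.4], 0.94)] [[273.3 125.1]]
wrist notch [([343.2, 196.0], 0.92)] [[346.3 196.7]]
wrist rack_edge [] [[353.1 -26.7]]
wrist handle [{'extent': [97.3, 0.2, 418.7, 419.3], 'score': 0.35}] [[273.3 125.1]]
```

View pics/wrist2.png

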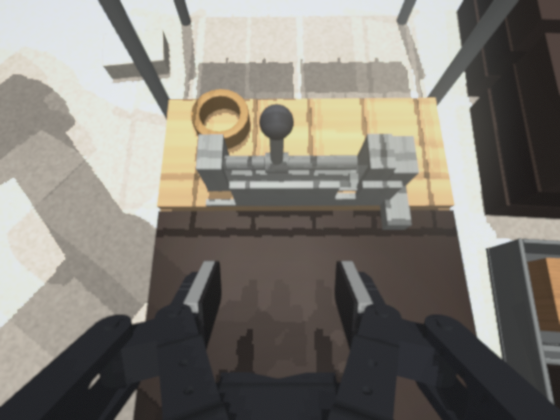

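The wrist view is clear: knob at (276,122), rod upright, keeper at (396,170) in line with the bolt, lid flat. I'll refit from all the pictures.

Run:
```python
from h import *
import pickle
C=pickle.load(open("d2.pkl","rb")); D=pickle.load(open("d0.pkl","rb"))
q=np.load("q.npy")
obs=[("wrist","lid_edge",(305.7,209.1),2),("wrist","keeper",(395.5,161.9),2),("wrist","knob",(276.1,123),3),("wrist","notch",(343.2,196),2),
("side","lid_edge",(249,212.1),1),("side","keeper",(232,184.2),1),("side","knob",(237.3,190.5),1),("side","notch",(246.7,200.3),1),("side","rack_edge",(237.7,146.4),1),("side","rack_edge",(238.5,146.9),1),("side","hinge_line",(318.3,205.7),1),("side","notch",(247,196.4),1),("side","knob",(239.4,191.5),1),
("top","lid_edge",(247.6,188),1),("top","knob",(231.2,192.1),1),("top","knob",(231.8,193.3),1),("top","notch",(241.5,176.4),1),("top","rack_edge",(231.5,171.2),1),("top","keeper",(229.9,160.1),1)]
def res(v,full=False):
    Q=[v[0],v[1],v[2],0,v[3],v[4]];P=pts(Q)
    o=[]
    for n,k,u,w in obs:
        r=proj(C[n],case2w(Q,[P[k]]))[0]-u; o.append(r*w)
        if full: print(n,k,r.round(1))
    return np.array(o).ravel()
s=least_squares(res,[*q[:3],3,.05],x_scale=[50,50,.2,10,.1],loss="soft_l1",f_scale=2)
print(s.x.round(3)); res(s.x,True)
Q=np.array([*s.x[:3],0,s.x[3],s.x[4]]); np.save("q2.npy",Q); k=np.array(pts(Q)["knob"]); print("knob case",k.round(1),"world",case2w(Q,k).round(1))
L=.75; t=np.array([0,np.sin(L),-np.cos(L)]); g=k+19*t
print("tcp",g)
p=plan(Q,[(g-55*t,L,5,-.3),(g,L,5,-.3)])
```

```text
[ 5.70498e+02 -6.02980e+01  6.60000e-02  1.97400e+00  3.50000e-02]
wrist lid_edge [-1.1  0.9]
wrist keeper [ 0.6 -0.2]
wrist knob [-0. -0.]
wrist notch [ 0.4 -0.7]
side lid_edge [ 2.7 -0.9]
side keeper [2.  0.7]
side knob [0.7 0.5]
side notch [ 0.2 -2.7]
side rack_edge [-0.4 -0. ]
side rack_edge [-1.2 -0.5]
side hinge_line [ 0.3 -0.8]
side notch [-0.1  1.2]
side knob [-1.4 -0.5]
top lid_edge [-1.8  1.7]
top knob [0.6 0.6]
top knob [ 0.  -0.6]
top notch [0.5 0.6]
top rack_edge [-1.6  1.1]
top keeper [1.  0.9]
knob case [-28.   97.6 210. ] world [[536.1  35.2 210. ]]
tcp [-28.02578463 110.51254404 196.05542193]
[-0.3, 0.0127, -0.0001, 0.0136, 0.001, 0.025, -0.001]
[-0.3, 0.0123, -0.0, 0.014, 0.001, 0.025, -0.001]
[-0.3, 0.012, -0.0, 0.0142, 0.001, 0.025, -0.001]
[-0.3, 0.0116, -0.0, 0.0146, 0.001, 0.025, -0.001]
[-0.3, 0.0112, 0.0, 0.0148, 0.001, 0.025, -0.001]
-- [537.7  10.7 236.3]
[-0.3, 0.0, 0.0, 0.011, -0.0, 0.0, -0.0]
[-0.3, 0.0, 0.0, 0.011, -0.0, 0.0, -0.0]
[-0.3, 0.0, 0.0, 0.011, -0.0, 0.0, -0.0]
[-0.3, 0.0, 0.0, 0.011, -0.0, 0.0, -0.0]
[-0.3, 0.0001, 0.0001, 0.011, -0.0, 0.0, -0.0]
-- [535.3  48.2 196.1]
```

>>> send_rows:
  targets:
    - [-0.3, 0.0127, 0, 0.0136, 0.001, 0.025, 0]
    - [-0.3, 0.0123, 0, 0.014, 0.001, 0.025, 0]
    - [-0.3, 0.012, 0, 0.0142, 0.001, 0.025, 0]
    - [-0.3, 0.0116, 0, 0.0146, 0.001, 0.025, 0]
    - [-0.3, 0.0112, 0, 0.0148, 0.001, 0.025, 0]
    - [-0.3, 0, 0, 0.011, 0, 0, 0]
    - [-0.3, 0, 0, 0.011, 0, 0, 0]
    - [-0.3, 0, 0, 0.011, 0, 0, 0]
    - [-0.3, 0, 0, 0.011, 0, 0, 0]
    - [-0.3, 0, 0, 0.011, 0, 0, 0]

```text
time_s: 11.8
eef_pos: [535.5, 48.5, 195.5]
ee_rot: [-0.268, 0.638, 0.678, 0.249]
force: [0.6, -0.7, 0.1]
grip_width: 0.648
grip_force: 0.0
```

>>> send_rows:
  targets:
    - [0, 0, 0, 0, 0, 0, 0]
    - [1, 0, 0, 0, 0, 0, 0]
    - [1, 0, 0, 0, 0, 0, 0]
    - [1, 0, 0, 0, 0, 0, 0]
    - [1, 0, 0, 0, 0, 0, 0]
    - [1, 0, 0, 0, 0, 0, 0]
    - [1, 0, 0, 0, 0, 0, 0]
    - [1, 0, 0, 0, 0, 0, 0]
    - [1, 0, 0, 0, 0, 0, 0]
    - [1, 0, 0, 0, 0, 0, 0]
  squeeze: 30

```text
time_s: 13.05
eef_pos: [535.6, 48.1, 196.3]
ee_rot: [-0.268, 0.638, 0.678, 0.249]
force: [-1.1, -0.6, 4.6]
grip_width: 0.283
grip_force: 29.6
```

Run:
```python
from h import *
s=ctrl.sense(); print(s["joints"].round(3),s["force"].round(1))
c=ctrl.capture("wrist"); save(c,"w3"); print(ctrl.landmark_of("knob",c)[:2])
```

```text
[-0.434  0.49   1.523  0.641  1.552 -0.65 ] [-1.1 -0.6  4.6]
[{'point': [278.9, 291.4], 'score': 0.7}]
```

View pics/w3.png

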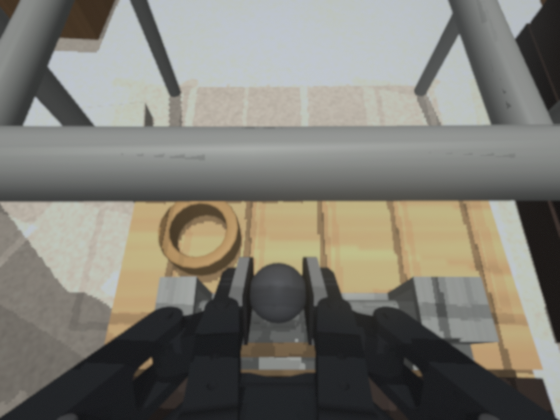

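The knob (279,291) sits squarely between the pads, and the 24 mm opening agrees with a grip on the ball. Now I'll slide the bolt.

>>> send_rows:
  targets:
    - [1, 0, 0.004, 0, 0, 0, 0]
    - [1, 0, 0.007, 0, 0, 0, 0]
    - [1, 0, 0.007, 0, 0, 0, 0]
    - [1, 0, 0.007, 0, 0, 0, 0]
    - [1, 0, 0.007, 0, 0, 0, 0]
    - [1, 0, 0.007, 0, 0, 0, 0]
    - [1, 0, 0.007, 0, 0, 0, 0]
    - [1, 0, 0.007, 0, 0, 0, 0]
    - [1, 0, 0.007, 0, 0, 0, 0]
    - [1, 0, 0, 0, 0, 0, 0]

```text
time_s: 14.4
eef_pos: [595.9, 52.0, 196.3]
ee_rot: [-0.268, 0.638, 0.678, 0.25]
force: [0.9, -0.4, 5.3]
grip_width: 0.283
grip_force: 29.6
```

>>> send_rows:
  targets:
    - [1, 0, 0.002, 0, 0, 0, 0]
    - [1, 0, 0.002, 0, 0, 0, 0]
    - [1, 0, 0.002, 0, 0, 0, 0]
    - [1, 0, 0, 0, 0, 0, 0]
    - [1, 0, 0, 0, 0, 0, 0]
    - [1, 0, 0.001, 0, 0, 0, 0]
    - [1, 0, 0, 0, 0, 0, 0]
    - [1, 0, 0, 0, 0, 0, 0]
    - [1, 0, 0, 0, 0, 0, 0]
    - [1, 0, 0, 0, 0, 0, 0]

```text
time_s: 15.65
eef_pos: [602.3, 52.4, 196.3]
ee_rot: [-0.268, 0.638, 0.678, 0.249]
force: [-2.6, -2.4, 7.1]
grip_width: 0.279
grip_force: 29.7
```

Run:
```python
from h import *
Q=np.load("q2.npy"); s=ctrl.sense(); print(s["eef_pos"].round(1),s["force"].round(1),s["joints"].round(3))
w=Ro.from_euler("z",-Q[2]).apply(s["eef_pos"]-[Q[0],Q[1],0]); print("case tcp",w.round(1))
```

```text
[602.3  52.4 196.3] [-2.6 -2.4  7.1] [-0.382  0.622  1.304  0.661  1.593 -0.559]
case tcp [ 39.1 110.4 196.3]
```

>>> send_rows:
  targets:
    - [1, 0, 0.001, 0, 0, 0, 0]
    - [1, 0, 0, 0, 0, 0, 0]
    - [1, 0, 0.001, 0, 0, 0, 0]
    - [1, 0, 0, 0, 0, 0, 0]
    - [1, 0, 0.001, 0, 0, 0, 0]
    - [1, 0, 0, 0, 0, 0, 0]
    - [1, 0, 0, 0, 0, 0, 0]
    - [1, 0, 0, 0, 0, 0, 0]
    - [1, 0, 0, 0, 0, 0, 0]
    - [1, 0, 0, 0, 0, 0, 0]

```text
time_s: 16.9
eef_pos: [603.8, 52.8, 196.3]
ee_rot: [-0.27, 0.637, 0.678, 0.248]
force: [-11.9, -1.8, 9.9]
grip_width: 0.283
grip_force: 30.1
```

The stop is found: 70 mm of travel at world x of about 603.7. I'll back off 4 mm so the handle faces the notch, then tip it over.

>>> send_rows:
  targets:
    - [1, 0, -0.002, 0, 0, 0, 0]
    - [1, 0, -0.002, 0, 0, 0, 0]
    - [1, 0, -0.0015, 0, 0, 0, 0]
    - [1, 0, 0, 0, 0, 0, 0]
    - [1, 0, 0, 0, 0, 0, 0]
    - [1, 0, 0, 0, 0, 0, 0]
    - [1, 0, 0, 0, 0, 0, 0]
    - [1, 0, 0, 0, 0, 0, 0]
    - [1, 0, 0, 0, 0, 0, 0]
    - [1, 0, 0, 0, 0, 0, 0]

```text
time_s: 18.15
eef_pos: [600.3, 52.4, 196.4]
ee_rot: [-0.267, 0.638, 0.678, 0.25]
force: [2.0, 1.6, 5.5]
grip_width: 0.277
grip_force: 29.7
```

Run:
```python
from h import *
Q=np.load("q2.npy"); s=ctrl.sense(); print(s["eef_pos"].round(1),s["force"].round(1))
w=Ro.from_euler("z",-Q[2]).apply(s["eef_pos"]-[Q[0],Q[1],0]); print("case tcp",w.round(1))
k=lambda h:np.array([0,100-70*np.sin(h),140+70*np.cos(h)])
h=np.linspace(.035,.8,13)
plan(Q,[(w+k(a)-k(.035),.75,1,1) for a in h[1:]])
```

```text
[600.3  52.4 196.4] [2.  1.6 5.5]
case tcp [ 37.2 110.5 196.4]
[1, -0.0035, 0.0, -0.0028, 0.001, 0.0, -0.004]
-- [600.6  48.  196. ]
[1, -0.0036, 0.0, -0.0026, 0.0, 0.0, -0.0]
-- [600.9  43.6 195.5]
[1, -0.0038, 0.0, -0.0024, 0.0, 0.0, -0.0]
-- [601.2  39.2 194.7]
[1, -0.0039, 0.0, -0.0021, 0.0, 0.0, -0.0]
-- [601.4  34.9 193.5]
[1, -0.0041, 0.0, -0.0018, 0.0, 0.0, -0.0]
-- [601.7  30.7 192.1]
[1, -0.0042, 0.0, -0.0016, 0.0, 0.0, -0.0]
-- [602.   26.5 190.4]
[1, -0.0042, 0.0, -0.0013, 0.0, 0.0, -0.0]
-- [602.2  22.6 188.5]
[1, -0.0044, 0.0, -0.0011, 0.0, 0.0, -0.0]
-- [602.5  18.6 186.3]
[1, -0.0043, 0.0, -0.0007, 0.0, 0.0, -0.0]
-- [602.7  15.  183.8]
[1, -0.0045, 0.0, -0.0005, 0.0, 0.0, -0.0]
-- [603.   11.4 181.1]
[1, -0.0044, 0.0, -0.0002, 0.0, 0.0, -0.0]
-- [603.2   8.  178.3]
[1, -0.0045, 0.0, 0.0001, 0.0, 0.0, -0.0]
-- [603.4   4.8 175.2]
```

>>> send_rows:
  targets:
    - [1, -0.0035, 0, -0.0028, 0, 0, 0]
    - [1, -0.0036, 0, -0.0026, 0, 0, 0]
    - [1, -0.0038, 0, -0.0024, 0, 0, 0]
    - [1, -0.0039, 0, -0.0021, 0, 0, 0]
    - [1, -0.0041, 0, -0.0018, 0, 0, 0]
    - [1, -0.0042, 0, -0.0016, 0, 0, 0]
    - [1, -0.0042, 0, -0.0013, 0, 0, 0]
    - [1, -0.0044, 0, -0.0011, 0, 0, 0]
    - [1, -0.0043, 0, -0.0007, 0, 0, 0]
    - [1, -0.0045, 0, -0.0005, 0, 0, 0]

```text
time_s: 19.4
eef_pos: [602.4, 10.7, 180.6]
ee_rot: [-0.268, 0.638, 0.678, 0.249]
force: [2.6, 2.2, 1.6]
grip_width: 0.28
grip_force: 29.3
```

>>> send_rows:
  targets:
    - [1, -0.0044, 0, -0.0002, 0, 0, 0]
    - [1, -0.0045, 0, 0.0001, 0, 0, 0]
    - [1, 0, 0, 0, 0, 0, 0]
    - [1, 0, 0, 0, 0, 0, 0]
    - [0.4, 0, 0, 0, 0, 0, 0]
    - [0.1, 0, 0, 0, 0, 0, 0]
    - [-0.3, 0, 0, 0, 0, 0, 0]
    - [-0.3, 0, 0, 0, 0, 0, 0]
    - [-0.3, 0, 0, -0.015, 0, 0, 0]
    - [-0.3, 0, 0, -0.03, 0, 0, 0]

```text
time_s: 20.65
eef_pos: [604.6, -26.5, 208.2]
ee_rot: [-0.268, 0.638, 0.678, 0.249]
force: [-0.2, -0.7, 0.9]
grip_width: 0.647
grip_force: 0.0
```

Run:
```python
from h import *
Q=np.load("q2.npy"); s=ctrl.sense(); print(s["eef_pos"].round(1),s["force"].round(1),s["time_s"])
c=ctrl.capture("wrist"); save(c,"w4")
for k in("knob","notch","keeper","lid_edge"): print(k,[(np.round(a["point"],1).tolist(),round(a["score"],2)) for a in ctrl.landmark_of(k,c)[:2]])
for h in(.6,.7,.8,.9): print(h,proj(c,case2w(Q,[pts([*Q[:3],0,66,h])["knob"]])).round(1))
```

```text
[604.6 -26.5 208.2] [-0.2 -0.7  0.9] 20.65
knob [([281.7, 212.7], 0.88)]
notch [([278.0, 250.3], 0.71), ([232.5, 265.4], 0.26)]
keeper [([94.7, 99.2], 0.59), ([341.0, 209.2], 0.58)]
lid_edge [([232.6, 264.7], 0.68)]
0.6 [[276.2 226.9]]
0.7 [[276.2 238.7]]
0.8 [[276.3 249.9]]
0.9 [[276.4 260.2]]
```

View pics/w4.png

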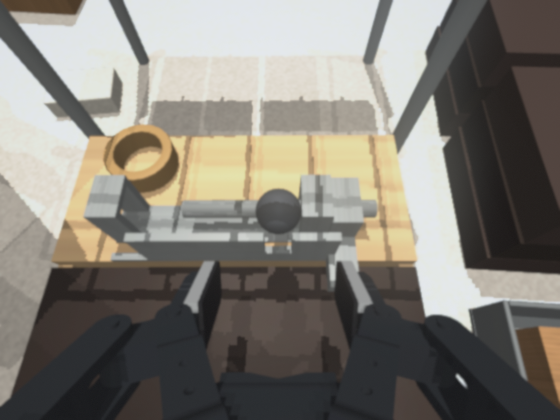

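The bolt is through the keeper, with its tip at (370,208). The handle opposite the notch came to rest at only about 0.5 rad, knob at (282,213), because the ball slipped. I'll press it down with the shut fingers laid across the ball's upper side.

```bash
cat >> h.py <<'E'
def fing(h,a,d,L,x=36):
    xt=np.array([0,np.cos(L),np.sin(L)]); zt=np.array([0,np.sin(L),-np.cos(L)])
    return np.array([x,100-70*np.sin(h),140+70*np.cos(h)])+a*xt+d*zt
E
python3 - <<'E'
from h import *
Q=np.load("q2.npy"); c=ctrl.capture("wrist")
for h in np.arange(.3,.66,.05): print(h.round(2),proj(c,case2w(Q,[pts([*Q[:3],0,66,h])["knob"]])).round(1))
s=least_squares(lambda v:proj(c,case2w(Q,[pts([*Q[:3],0,v[0],v[1]])["knob"]]))[0]-[280,212.3],[66,.5]); print(s.x); h=s.x[1]
w=Ro.from_euler("z",-Q[2]).apply(ctrl.sense()["eef_pos"]-[Q[0],Q[1],0]); print("case tcp",w.round(1)); L=.75
P=[(fing(h,0,-40,L),L,2,1),(fing(h,36,-35,L),L,3,1),(fing(h,36,4,L),L,3,1),(fing(h,26,4,L),L,2,1)]
P+=[(fing(a,25,4,l),l,1,1) for a,l in zip(np.linspace(h,1.42,20)[1:],np.linspace(L,.6,20)[1:])]
for X in P: print(X[0].round(0),end=" ")
plan(Q,P)
E
```

```text
0.3 [[275.8 190.1]]
0.35 [[275.8 196.2]]
0.4 [[275.9 202.4]]
0.45 [[275.9 208.7]]
0.5 [[275.9 214.9]]
0.55 [[276.  221.1]]
0.6 [[276.  227.2]]
0.65 [[276.1 233.2]]
[68.28753084  0.47939636]
case tcp [ 36.2  32.4 206.9]
[ 36.  40. 231.] [ 36.  70. 252.] [ 36.  97. 224.] [ 36.  89. 217.] [ 36.  86. 214.] [ 36.  83. 212.] [ 36.  80. 210.] [ 36.  78. 208.] [ 36.  75. 206.] [ 36.  73. 203.] [ 36.  70. 200.] [ 36.  68. 198.] [ 36.  66. 195.] [ 36.  64. 192.] [ 36.  62. 189.] [ 36.  61. 185.] [ 36.  59. 182.] [ 36.  58. 179.] [ 36.  57. 175.] [ 36.  56. 172.] [ 36.  55. 168.] [ 36.  54. 165.] [ 36.  54. 161.] [1, 0.0113, -0.0002, -0.0062, -0.001, 0.0, -0.003]
[1, 0.0113, -0.0001, -0.0062, -0.001, 0.0, -0.003]
-- [603.7 -17.5 231.4]
[1, 0.012, 0.0, 0.0017, 0.0, 0.0, 0.0]
[1, 0.012, 0.0, 0.0016, 0.0, 0.0, 0.0]
[1, 0.012, 0.0, 0.0017, 0.0, 0.0, 0.0]
-- [601.8  12.2 252.2]
[1, -0.0, -0.0, 0.013, 0.0, 0.0, 0.0]
[1, -0.0, -0.0, 0.013, 0.0, 0.0, 0.0]
[1, -0.0, -0.0, 0.013, 0.0, 0.0, 0.0]
-- [600.1  38.7 223.7]
[1, -0.005, -0.0, -0.0, 0.0, 0.0, 0.0]
[1, -0.005, -0.0, -0.0, 0.0, 0.0, 0.0]
-- [600.5 
[... 641 characters left out ...]
, -0.0034, -0.0, 0.0012, -0.0, -0.008, 0.0]
-- [602.2   6.1 191.7]
[1, -0.0033, -0.0, 0.0013, -0.0, -0.008, 0.0]
-- [602.3   4.3 188.6]
[1, -0.0033, -0.0, 0.0015, -0.0, -0.007, 0.0]
-- [602.4   2.7 185.4]
[1, -0.0031, -0.0, 0.0017, -0.0, -0.008, 0.0]
-- [602.5   1.3 182.2]
[1, -0.0031, -0.0, 0.0018, -0.0, -0.008, 0.0]
-- [ 6.026e+02 -1.000e-01  1.789e+02]
[1, -0.003, -0.0, 0.002, -0.0, -0.008, 0.0]
-- [602.7  -1.3 175.5]
[1, -0.0028, -0.0, 0.0022, -0.0, -0.008, 0.0]
-- [602.8  -2.3 172. ]
[1, -0.0028, -0.0, 0.0024, -0.0, -0.008, 0.0]
-- [602.8  -3.2 168.5]
[1, -0.0026, -0.0, 0.0025, -0.0, -0.008, 0.0]
-- [602.9  -3.8 164.9]
[1, -0.0025, -0.0, 0.0027, -0.0, -0.008, 0.0]
-- [602.9  -4.4 161.3]
```

>>> send_rows:
  targets:
    - [1, 0.0113, 0, -0.0062, 0, 0, 0]
    - [1, 0.0113, 0, -0.0062, 0, 0, 0]
    - [1, 0.012, 0, 0.0017, 0, 0, 0]
    - [1, 0.012, 0, 0.0017, 0, 0, 0]
    - [1, 0.012, 0, 0.0017, 0, 0, 0]
    - [1, 0, 0, 0.013, 0, 0, 0]
    - [1, 0, 0, 0.013, 0, 0, 0]
    - [1, 0, 0, 0.013, 0, 0, 0]
    - [1, -0.005, 0, 0, 0, 0, 0]
    - [1, -0.005, 0, 0, 0, 0, 0]

```text
time_s: 22.2
eef_pos: [601.3, 30.4, 217.2]
ee_rot: [-0.268, 0.638, 0.678, 0.249]
force: [-0.4, 1.3, -0.0]
grip_width: -0.001
grip_force: 0.0
```

>>> send_rows:
  targets:
    - [1, -0.0044, 0, -0.0007, 0, -0.008, 0]
    - [1, -0.0034, 0, -0.0004, 0, -0.008, 0]
    - [1, -0.0035, 0, -0.0003, 0, -0.008, 0]
    - [1, -0.0035, 0, -0.0001, 0, -0.008, 0]
    - [1, -0.0035, 0, 0.0002, 0, -0.008, 0]
    - [1, -0.0035, 0, 0.0003, 0, -0.008, 0]
    - [1, -0.0035, 0, 0.0006, 0, -0.008, 0]
    - [1, -0.0034, 0, 0.0007, 0, -0.008, 0]
    - [1, -0.0034, 0, 0.0009, 0, -0.008, 0]
    - [1, -0.0034, 0, 0.0012, 0, -0.008, 0]

```text
time_s: 23.45
eef_pos: [602.7, 5.5, 192.1]
ee_rot: [-0.24, 0.647, 0.688, 0.223]
force: [0.4, 0.4, 0.9]
grip_width: 0.003
grip_force: 0.3
```

Run:
```python
from h import *
s=ctrl.sense(); print(s["eef_pos"].round(1),s["force"].round(1),s["time_s"])
c=ctrl.capture("wrist"); save(c,"w5")
print(ctrl.landmark_of("knob",c)[:2])
```

```text
[602.7   5.5 192.1] [0.4 0.4 0.9] 23.45
[{'point': [348.9, 234.6], 'score': 0.43}]
```

View pics/w5.png

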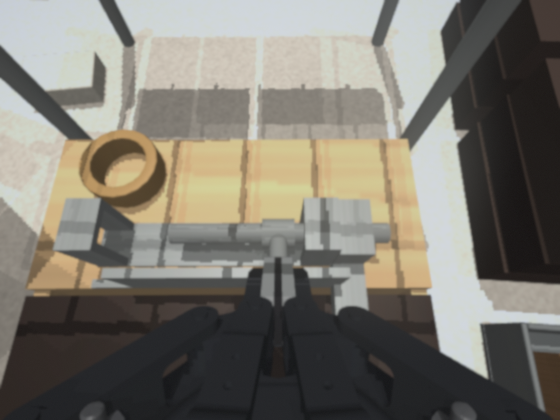

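The rod at (279,245) now leans under the fingers and lines up with the notch. I'll continue pressing.

>>> send_rows:
  targets:
    - [1, -0.0033, 0, 0.0013, 0, -0.008, 0]
    - [1, -0.0033, 0, 0.0015, 0, -0.008, 0]
    - [1, -0.0031, 0, 0.0017, 0, -0.008, 0]
    - [1, -0.0031, 0, 0.0018, 0, -0.008, 0]
    - [1, -0.003, 0, 0.002, 0, -0.008, 0]
    - [1, -0.0028, 0, 0.0022, 0, -0.008, 0]
    - [1, -0.0028, 0, 0.0024, 0, -0.008, 0]
    - [1, -0.0026, 0, 0.0025, 0, -0.008, 0]
    - [1, 0, 0, 0, 0, 0, 0]
    - [1, 0, 0, 0, 0, 0, 0]

```text
time_s: 24.8
eef_pos: [603.2, -4.4, 165.5]
ee_rot: [-0.218, 0.654, 0.695, 0.203]
force: [-1.2, -0.3, 0.1]
grip_width: 0.003
grip_force: 0.0
```

Run:
```python
from h import *
Q=np.load("q2.npy")
s=ctrl.sense(); print(s["eef_pos"].round(1),s["force"].round(1),s["time_s"])
w=Ro.from_euler("z",-Q[2]).apply(s["eef_pos"]-[Q[0],Q[1],0]); print("case tcp",w.round(1))
for n in("side","top"):
    c=ctrl.capture(n)
    print(n,[(np.round(a["point"],1).tolist(),round(a["score"],2)) for a in ctrl.landmark_of("knob",c)[:2]],[proj(c,case2w(Q,[pts([*Q[:3],0,66,h])["knob"]]))[0].round(1).tolist() for h in(.5,.8,1.1,1.4)])
```

```text
[603.2  -4.4 165.5] [-1.2 -0.3  0.1] 24.8
case tcp [ 36.4  53.6 165.5]
side [([214.7, 235.9], 0.7), ([259.9, 192.3], 0.49)] [[247.1, 177.1], [253.5, 180.2], [258.1, 184.7], [260.6, 190.0]]
top [] [[241.6, 170.7], [247.6, 171.5], [252.1, 172.7], [254.5, 174.2]]
```

>>> send_rows:
  targets:
    - [1, 0.003, 0, -0.003, 0, 0, 0]
    - [1, 0.002, 0, -0.01, 0, 0, 0]
    - [1, 0.004, 0, -0.025, 0, 0, 0]
    - [1, 0, 0, -0.04, 0, 0, 0]
    - [1, -0.01, 0, -0.04, 0, 0, 0]
    - [1, -0.02, 0, -0.02, 0, 0, 0]
    - [1, -0.02, 0, 0, 0, 0, 0]
    - [1, 0, 0, 0, 0, 0, 0]
    - [1, 0, 0, 0, 0, 0, 0]
    - [1, 0, 0, 0, 0, 0, 0]

```text
time_s: 26.25
eef_pos: [610.6, -115.4, 256.0]
ee_rot: [-0.218, 0.654, 0.696, 0.203]
force: [0.4, 0.9, 0.4]
grip_width: 0.002
grip_force: 0.0
```

Run:
```python
from h import *
Q=np.load("q2.npy")
s=ctrl.sense(); print(s["eef_pos"].round(1),s["force"].round(1),s["time_s"])
for n in("wrist","side","top"):
    c=ctrl.capture(n); 
    if n=="wrist": save(c,"w6")
    for k in("knob","lid_edge","tape"):
        print(n,k,[(np.round(a["point"],1).tolist(),round(a["score"],2)) for a in ctrl.landmark_of(k,c)[:2]])
    print([proj(c,case2w(Q,[pts([*Q[:3],0,66,h])["knob"]]))[0].round(1).tolist() for h in(.8,1.,1.2,1.3,1.4)])
```

```text
[ 610.6 -115.4  256. ] [0.4 0.9 0.4] 26.25
wrist knob [([279.1, 182.8], 0.72)]
wrist lid_edge [([242.8, 170.5], 0.92)]
wrist tape [([167.6, 90.8], 0.72)]
[[276.4, 145.2], [276.5, 161.2], [276.6, 174.3], [276.7, 179.7], [276.7, 184.3]]
side knob [([260.7, 186.9], 0.41)]
side lid_edge [([251.1, 210.4], 0.81)]
side tape [([220.2, 236.7], 0.79), ([315.7, 206.9], 0.2)]
[[253.5, 180.2], [256.8, 183.0], [259.2, 186.4], [260.0, 188.2], [260.6, 190.0]]
top knob [([253.0, 172.9], 0.57)]
top lid_edge [([249.2, 190.4], 0.87)]
top tape [([218.4, 225.6], 0.55)]
[[247.6, 171.5], [250.8, 172.2], [253.1, 173.2], [253.9, 173.7], [254.5, 174.2]]
```

View pics/w6.png

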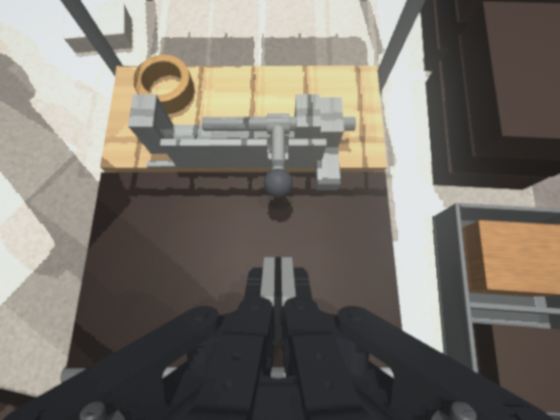

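The handle lies in the notch, knob at (279,183), which puts it at about 1.35 rad. I'll press once more from above for margin.

Run:
```python
from h import *
Q=np.load("q2.npy")
plan(Q,[((36,30,192),.5,5,1),((36,30,164),.5,5,1)])
```

```text
[1, 0.0073, -0.0001, 0.0206, -0.0, -0.021, -0.001]
[1, 0.0078, -0.0, 0.0204, -0.0, -0.021, -0.001]
[1, 0.0081, -0.0001, 0.0202, -0.0, -0.021, -0.001]
[1, 0.0086, -0.0, 0.0201, -0.0, -0.021, -0.001]
[1, 0.0091, -0.0001, 0.0199, -0.0, -0.021, -0.001]
-- [604.4 -27.9 192. ]
[1, -0.0027, 0.0, 0.0049, -0.0, 0.0, -0.0]
[1, -0.0027, 0.0, 0.0049, -0.0, 0.0, -0.0]
[1, -0.0027, 0.0, 0.0049, -0.0, 0.0, -0.0]
[1, -0.0027, 0.0, 0.0049, -0.0, 0.0, -0.0]
[1, -0.0027, 0.0001, 0.0049, -0.0, 0.0, -0.0]
-- [604.5 -28.  164. ]
```

>>> send_rows:
  targets:
    - [1, 0.0073, 0, 0.0206, 0, -0.021, -0.001]
    - [1, 0.0078, 0, 0.0204, 0, -0.021, -0.001]
    - [1, 0.0081, 0, 0.0202, 0, -0.021, -0.001]
    - [1, 0.0086, 0, 0.0201, 0, -0.021, -0.001]
    - [1, 0.0091, 0, 0.0199, 0, -0.021, -0.001]
    - [1, -0.0027, 0, 0.0049, 0, 0, 0]
    - [1, -0.0027, 0, 0.0049, 0, 0, 0]
    - [1, -0.0027, 0, 0.0049, 0, 0, 0]
    - [1, -0.0027, 0, 0.0049, 0, 0, 0]
    - [1, -0.0027, 0, 0.0049, 0, 0, 0]

```text
time_s: 28.1
eef_pos: [605.0, -28.9, 164.2]
ee_rot: [-0.18, 0.662, 0.707, 0.169]
force: [-1.9, -7.8, 18.9]
grip_width: -0.004
grip_force: 10.6
```

>>> send_rows:
  targets:
    - [1, 0, 0, 0, 0, 0, 0]
    - [1, -0.0005, 0, 0.0009, 0, 0, 0]
    - [1, 0, 0, 0, 0, 0, 0]
    - [1, 0, 0, 0, 0, 0, 0]
    - [1, 0, 0, 0, 0, 0, 0]
    - [1, 0, 0, 0, 0, 0, 0]
    - [1, 0, 0, 0, 0, 0, 0]
    - [1, 0, 0, 0, 0, 0, 0]
    - [1, 0, 0, 0, 0, 0, 0]
    - [1, 0, 0, 0, 0, 0, 0]

```text
time_s: 29.35
eef_pos: [605.2, -28.9, 164.7]
ee_rot: [-0.18, 0.662, 0.708, 0.169]
force: [-2.3, -4.0, 11.5]
grip_width: -0.0
grip_force: 6.0
```

The ball is firmly against its stop. I'll retreat and check.

>>> send_rows:
  targets:
    - [1, 0.005, 0, -0.009, 0, 0, 0]
    - [1, 0.01, 0, -0.02, 0, 0, 0]
    - [1, 0, 0, -0.03, 0, 0, 0]
    - [1, 0, 0, -0.04, 0, 0, 0]
    - [1, -0.01, 0, -0.03, 0, 0, 0]
    - [1, 0, 0, 0, 0, 0, 0]
    - [1, 0, 0, 0, 0, 0, 0]
    - [1, 0, 0, 0, 0, 0, 0]
    - [1, 0, 0, 0, 0, 0, 0]
    - [1, 0, 0, 0, 0, 0, 0]

```text
time_s: 30.6
eef_pos: [608.6, -85.0, 278.4]
ee_rot: [-0.181, 0.662, 0.707, 0.169]
force: [-0.3, 0.0, -0.1]
grip_width: 0.002
grip_force: 0.0
```

Run:
```python
from h import *
Q=np.load("q2.npy")
s=ctrl.sense(); print(s["eef_pos"].round(1),s["force"].round(1),s["time_s"])
c=ctrl.capture("wrist")
for k in("knob","lid_edge","keeper","tape"): print(k,[(np.round(a["point"],1).tolist(),round(a["score"],2)) for a in ctrl.landmark_of(k,c)[:2]])
for h in (1.2,1.3,1.4): print([proj(c,case2w(Q,[pts([*Q[:3],0,66,h])[k]]))[0].round(1).tolist() for k in("knob","lid_edge","keeper")])
for b in (60,70): print(b,proj(c,case2w(Q,[pts([*Q[:3],0,b,1.4])["knob"]])).round(1))
```

```text
[608.6 -85.  278.4] [-0.3  0.  -0.1] 30.6
knob [([278.5, 206.5], 0.64)]
lid_edge [([245.6, 188.0], 0.97)]
keeper [([327.4, 145.5], 0.67)]
tape [([168.2, 104.6], 0.87)]
[[276.7, 201.0], [243.3, 187.5], [327.0, 142.8]]
[[276.8, 205.0], [243.3, 187.5], [327.0, 142.8]]
[[276.8, 208.2], [243.3, 187.5], [327.0, 142.8]]
60 [[270.3 208.2]]
70 [[281.1 208.2]]
```

Handle at about 1.35–1.4 rad, bolt at about 67 mm, lid shut, nothing touched.

```bash
python3 -c "
from rig import ctrl
print(ctrl.finish_job())"
```

```text
the job is handed in; nothing more can be done
None
```

I handed the job in with the lid pressed shut, the bolt at about 67 of 70 mm, the handle down in the notch at about 1.35–1.4 rad and the arm clear of everything; these come from the last camera check, and the hand-in returned no verdict.

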